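Throw the range lever to the pinned notch

ROBOT

A 7-joint arm with a two-finger parallel gripper is mounted at the origin on the work surface. World frame = base frame: x ahead of the robot, y to its left, z up, the work surface at z = 0. Lengths are in m, angles in rad, forces in N, time in s.
With the tool pointing down it reaches from about 0.4 to 0.85 m from the base axis. Payload 10.4 kg.
Tool frame: the origin (TCP) lies at the very end of the fingers, on their centre line; the grasp point (between the pads) lies r.grasp_offset behind it (r.grasp_offset is the distance from the TCP to the grasp point, in m); z points along the fingers, y is the direction in which the jaws open and shut (so a half turn about z gives the same grasp; the last joint's range is limited). The gripper opens to 87 mm and grips with 3 to 60 N. Pads are 19 mm wide; open, the fingers measure 117 mm over their backs; the gripper's body (75 mm by 190 mm) begins 51 mm behind the grasp point.
Start: joints at [-1.153, 0.332, -0.065, 1.46, 0.022, 1.35, -0.088], TCP at [0.267, 0.565, 0.188] pointing down, gripper open.
Joint ranges: [-2.6, 2.6], [-0.5, 2.12], [-1.47, 1.34], [0.16, 2.42], [-1.27, 4.41], [0.06, 2.06], [-2.6, 2.6]. Speed limits (rad/s): [2.22, 2.22, 2.79, 2.79, 3.14, 3.14, 3.14].

INTERFACE

Orientations are given as a unit quaternion [x, y, z, w].
In Python, from bench import read_state, cams, job, r gives the robot as it stands. The module is installed in compiled form; this text tells all that it offers.
- The arm moves only by the tool arm_command, never from a script. Its argument "increments" is a list of rows, each an object of numbers: "gripper": the opening in per cent of the stroke, from 0 (shut) to 100 (fully open); "dx", "dy", "dz": the shift along the tool's x, y, z in m; "spin": the turn about the tool's z in degrees. In form: [{"gripper": .., "dx": .., "dy": .., "dz": .., "spin": ..}, ...]. A call has exactly 8 rows; each row shifts and turns the commanded pose from where the row before left it, along the tool's axes as they then stand; what a row does not reach is not made up. A row lasts 1/8 s, in which the tool goes at most 62.5 mm and 10.7 degrees, less where a joint would pass 70% of its speed; a pose out of reach is approached as far as the arm can. A call with a gripper value outside its range is refused whole. The fingers move at their own pace and stop on an object; "grip_force" is the grip in N (left out, the last holds). Time passes only in rows, so rows that do not move let the fingers close, or fill a call up. It gives the time, the measured TCP pose, the force and the opening at its end, in the units of the state.
- read_state(): the state, without advancing time (a new reading comes with each control period).
- cams.camera(name): name is "scene" or "top" or "wrist"; returns the picture (420x560x3 uint8, red, green, blue); there is no depth.
- cams.camera_info(name): a dict with "K" (3x3 intrinsics, pixels), "k1" (the pictures are not rectified: a ray, as slopes to the right and down, at radius r is drawn at 1 + k1 r^2 times it, then the intrinsics apply), "rvec" (rotation vector, rad) and "tvec" (3), from world to camera coordinates, as OpenCV has them. Camera axes: x right, y down, z forward; pixel columns grow to the right and rows downward; lengths in m; the calibration is good to about 2 mm. A picture is of the moment at which its call begins: read the wrist's pose just before it. camera_info takes no time and is no camera call; for the wrist camera it gives the pose at the moment of the call.
- job.close_job(): hands the job in, once; it reports no verdict.
The state is a dict: "time": time; "joint_positions": joint angles; "joint_vel": joint speeds; "joint_torque": joint torques, N m; "ee_pos": TCP position; "eef_rot": TCP orientation; "ft_force": force on the tool from outside, world axes, zero at the start; "torque": the same for the moment, N m; "width": finger opening in m.
Only numpy, scipy, OpenCV 4.12 (cv2) and the standard library are available. Lean on these libraries where they do the work, as an engineer would, in place of code of your own. Each camera call takes 0.05 s, during which the arm holds its last target.

TASK

Set the range of the linear stage's gearbox: swing the long selector lever, the one with the upright black handle, out of the middle notch and into the notch marked by the tall index pin, so that it clicks in and stays there, then let go. Leave the short ball-ended brake lever on the same box as it is.

Things in the scene. Friction and masses are not known exactly. Their poses are not given: they have to be found in the camera images.
- gearbox: Grey fixed gearbox, 60 mm high. Origin: underside, right below the selector lever's vertical pivot; z up; box spans x -110 to 175 mm, y -145 to 145. Five V notches at -56, -28, 0, 28, 56 deg about the pivot from its +x (positive to +y); lever starts at 0, stops at +-64. 2 N at the handle clears a ridge; let go within 10 deg of a notch, it settles in. Loose tools lie 175 mm or more from the pivot.
- lever_handle (a point): Centre of the upright round black handle on the end of the long flat steel selector lever: 22 mm diameter, 55 mm tall (foot 93 mm, centre 120.5, top 148 above the work surface), 105 mm from the pivot axis. It swings level about the pivot, turning with the lever; x points outwards along the lever, z up. All else near its arc stays below 93 mm.
- index_pin_top (a point): Top centre of the tall steel index pin (head 22 mm diameter, 26 mm high, top 86 mm above the work surface), fixed in the box top 145 mm from the pivot axis, in line with the notch it marks: there the lever points at the pin, handle centre 40 mm from the pin's axis. The other outer notches have flat plugs, 14 mm diameter, 3 mm high; the middle one none.
- brake_lever_tip (a point): Centre of the 26 mm black ball on the short brake lever (70 mm long), which stands on a dark block on the gearbox, 68 mm behind the selector's pivot (-x of the box), leaning to either side along the box's y. Ball top up to 165 mm above the work surface. Not to be moved.

How it is judged:
At the end, for the whole second after the job is handed in: The lever rests in the notch marked by the index pin: it points at the pin to within 10 degrees (handle centre within 46 mm of the pin's axis, seen from above; 40 mm when exact) and stays there when let go (horizontal distance between lever_handle and index_pin_top below 0.046 m); the robot touches nothing.
It fails at once if the brake lever is moved (its ball by more than 15 mm) (distance of brake_lever_tip from where it was at the start of the episode above 0.015 m).
It also fails if it takes over 29 s, if anything falls off the work surface, if the arm or the gripper's body presses on something with over 40 N, if the wrist force passes 120 N, or if a joint passes its speed limit or range.

## Working session

There is one attempt and no reset: what is moved stays moved. The work goes in short steps, Python scripts to look and compute and a tool call to move; the robot and the scene stay as the last step left them, time stands still between calls to the robot, and variables do not carry over. Pictures are saved under pics/ and viewed, and the job is handed in when it is done.

Besides the shell and the picture viewer there is one more tool, called after "Request:" by a JSON object that holds its "method" and its "body", one argument or row to a line. arm_command: Moves the arm, as the interface text tells. Its arguments: {"type":"object","properties":{"increments":{"type":"array","items":{"type":"object","properties":{"gripper":{"type":"number"},"dx":{"type":"number"},"dy":{"type":"number"},"dz":{"type":"number"},"spin":{"type":"number"}}}},"grip_force":{"type":"number"}},"required":["increments"]}

```bash
mkdir -p pics
python3 - <<'E'
from bench import read_state, cams, job, r
import cv2
for n in ["scene","top"]:
    cv2.imwrite(f"pics/{n}0.png",cams.camera(n)[:,:,::-1])
    print(n,cams.camera_info(n))
s=read_state();print(s["time"],s["ee_pos"],s["eef_rot"],s["width"],r.grasp_offset)
E
```

```text
scene {'K': array([[480.16615348,   0.        , 276.16076542],
       [  0.        , 480.16615348, 216.11340222],
       [  0.        ,   0.        ,   1.        ]]), 'k1': -0.048871788963670316, 'rvec': array([ 0.67870939,  2.55070321, -1.28761802]), 'tvec': array([ 0.49460836, -0.05719114,  0.91883765])}
top {'K': array([[472.21713475,   0.        , 277.14209632],
       [  0.        , 472.21713475, 214.26554899],
       [  0.        ,   0.        ,   1.        ]]), 'k1': 0.017162855623729427, 'rvec': array([ 2.16134291, -2.16553617,  0.12473866]), 'tvec': array([-0.03133312,  0.52705314,  0.80265814])}
0.1 [0.2665301  0.56491144 0.18714124] [ 2.18615523e-01  9.75810876e-01 -6.15004979e-04 -9.72568772e-05] 0.08666974766363472 0.0187
```

View pics/scene0.png

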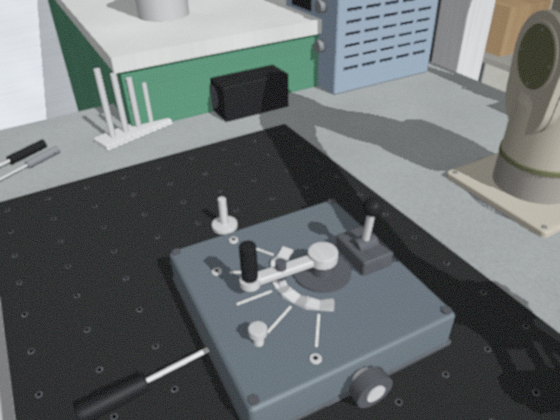

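View pics/top0.png

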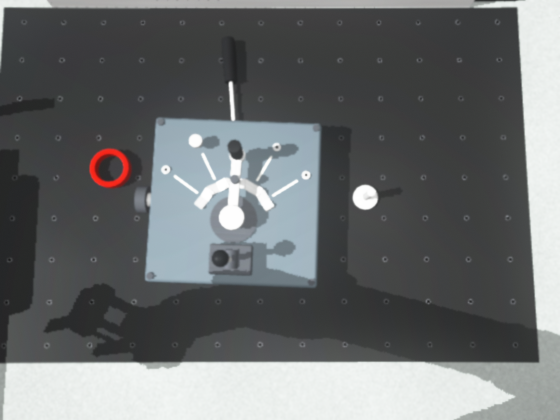

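The top view shows the handle at about (235,149), the pin head at (195,140), one notch from the middle on the image-left side, and the pivot hub at (231,217). The brake ball is at (220,258). Next I'll refine these with masks and cast rays.

```bash
cat > h.py <<'E'
import numpy as np, cv2
from bench import cams
def ray(n,px,ci=None):
    c=ci or cams.camera_info(n);K=c["K"];R=cv2.Rodrigues(np.array(c["rvec"]))[0]
    q=cv2.undistortPoints(np.array([[px]],float),K,np.array([c["k1"],0,0,0,0.]))[0,0]
    return -R.T@np.ravel(c["tvec"]),R.T@np.array([q[0],q[1],1])
def onz(n,px,z):
    o,d=ray(n,px);return o+d*(z-o[2])/d[2]
def proj(n,p):
    c=cams.camera_info(n);return cv2.projectPoints(np.array([p],float),np.array(c["rvec"]),np.array(c["tvec"]),c["K"],np.array([c["k1"],0,0,0,0.]))[0].ravel()
E
python3 - <<'E'
from h import *
t=cv2.imread("pics/top0.png")
c=t[110:290,140:330]; cv2.imwrite("pics/topcrop.png",cv2.resize(c,None,fx=3.3,fy=3.3,interpolation=cv2.INTER_CUBIC))
s=cv2.imread("pics/scene0.png")[190:380,170:400]; cv2.imwrite("pics/scenecrop.png",cv2.resize(s,None,fx=3,fy=3,interpolation=cv2.INTER_CUBIC))
g=cv2.cvtColor(t,cv2.COLOR_BGR2GRAY)
for name,m in [("bright",(g>200)),("dark",(g<45))]:
    m=m.astype(np.uint8);m[:122]=0;m[280:]=0;m[:,:160]=0;m[:,315:]=0
    n,l,st,ce=cv2.connectedComponentsWithStats(m)
    for i in range(1,n):
        if st[i,4]>8: print(name,st[i],ce[i].round(1))
print(cams.camera_info("top")["rvec"], -ray("top",(0,0))[0])
for nm,px,z in [("pin",(195,140),.086),("piv",(231,217),.09),("box tl",(158,119),.06),("box tr",(321,125),.06),("bl",(146,281),.06),("br",(318,287),.06),("plug1",(166,170),.063),("plug3",(277,147),.063),("plug4",(306,175),.063)]: print(nm,onz("top",px,z).round(4))
E
```

```text
bright [188 134  14  14 149] [194.8 140.1]
bright [272 143   7   4  20] [275.  144.4]
bright [201 153  15  27 119] [208.1 166. ]
bright [229 155  13  21 183] [235.  166.5]
bright [257 157  15  23  80] [264.6 166.8]
bright [161 165   9  10  64] [165.1 169.1]
bright [301 170   9  10  63] [305.3 174.7]
bright [173 175  26  19 117] [185.6 184.1]
bright [ 194  177   80   53 1591] [232.2 200.2]
bright [271 179  28  18 119] [284.6 187.6]
[ 2.16134291 -2.16553617  0.12473866] [-0.43242334  0.03111956 -0.85736135]
pin [0.6459 0.1048 0.086 ]
piv [0.5158 0.0431 0.09  ]
box tl [0.6904 0.1742 0.06  ]
box tr [ 0.6794 -0.1088  0.06  ]
bl [0.4119 0.1868 0.06  ]
br [ 0.4012 -0.1003  0.06  ]
plug1 [0.5997 0.1575 0.063 ]
plug3 [ 0.6397 -0.0323  0.063 ]
plug4 [ 0.5907 -0.0818  0.063 ]
```

View pics/topcrop.png

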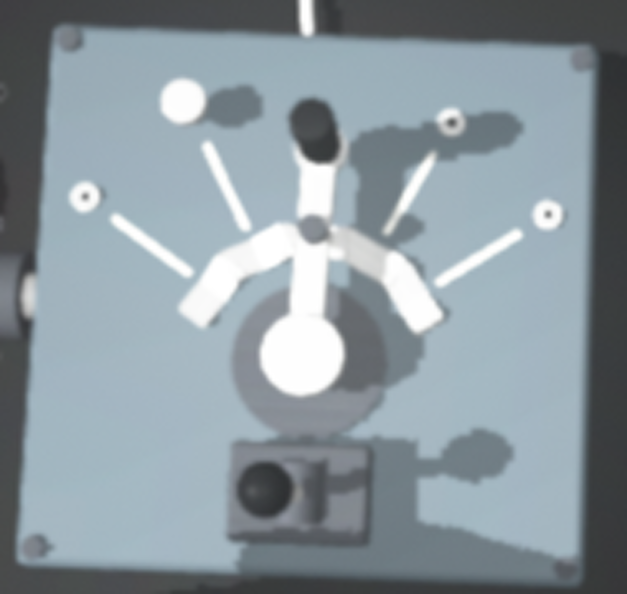

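View pics/scenecrop.png

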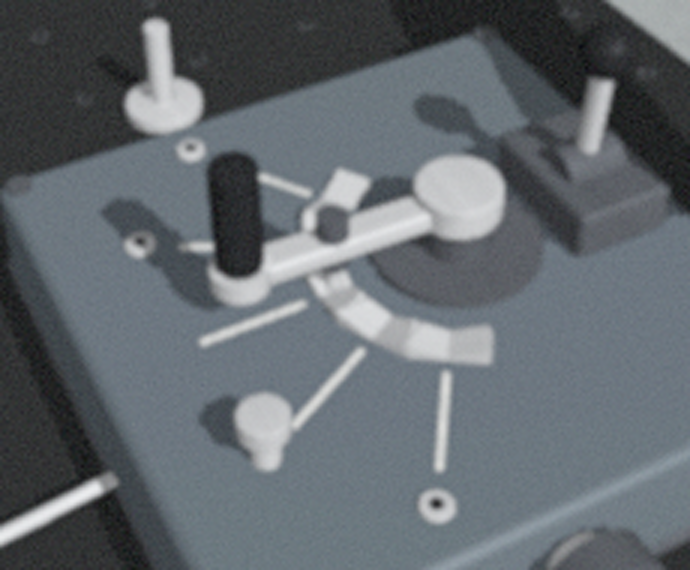

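```bash
cat >> h.py <<'E'
def fit():
    P=np.array([onz("top",p,z)[:2] for p,z in [((165.4,169.6),.063),((194.9,140.2),.086),((276.9,147),.063),((305.7,174.9),.063)]])
    a=np.radians([56,28,-28,-56]);M=.145*np.c_[np.cos(a),np.sin(a)]
    U,S,Vt=np.linalg.svd((M-M.mean(0)).T@(P-P.mean(0)));R=(U@Vt).T
    t=P.mean(0)-R@M.mean(0);return t,np.arctan2(R[1,0],R[0,0]),(M@R.T+t-P)
E
python3 - <<'E'
from h import *
from bench import read_state
from scipy.spatial.transform import Rotation as Ro
t,y,res=fit();print(t,np.degrees(y),res.round(4)*1000)
h=lambda d:t+.105*np.array([np.cos(y+np.radians(d)),np.sin(y+np.radians(d))])
print("handle model",h(0),"top cam",onz("top",(234.5,147),.148),"goal",h(28),h(34),h(-4))
print("hub",onz("top",(231,217),.1), "knob", onz("top",(220,258),.155))
p=np.r_[h(0),.148];print(proj("scene",p),proj("scene",np.r_[h(0),.093]))
s=read_state();R=Ro.from_quat(s["eef_rot"]).as_matrix();print(R.round(3),s["ee_pos"],s["width"],s["ft_force"])
E
```

```text
[0.5146568  0.04180218] -2.3370666243239486 [[ 0.2  0.1]
 [-0.2 -0.4]
 [ 0.1  0.7]
 [-0.1 -0.4]]
handle model [0.61956946 0.03752047] top cam [0.6176274  0.03311331 0.148     ] goal [0.60929933 0.08727517] [0.60402764 0.0969189 ] [0.61901523 0.03021256]
hub [0.51469528 0.04217452 0.1       ] knob [0.44769287 0.05256543 0.155     ]
[249.37776533 245.13945902] [251.90158317 278.57193782]
[[-0.904  0.427 -0.   ]
 [ 0.427  0.904 -0.001]
 [-0.    -0.001 -1.   ]] [0.2665301  0.56491144 0.18714124] 0.08666974766363472 [-0.50586626 -0.00144335 -0.00960146]
```

The four marks fit the model to under 1 mm: pivot (0.5147, 0.0418), box yaw −2.3°, pin at +28°. The handle is near (0.619, 0.035). I'll spin the jaws to the tangent first, then travel at height.

Request:
{"method": "arm_command", "body": {
  "increments": [
    {"gripper": 100, "spin": -9.25},
    {"gripper": 100, "spin": -9.25},
    {"gripper": 100, "spin": -9.25},
    {"gripper": 100, "spin": -9.25},
    {"gripper": 100, "dx": -0.02, "dy": -0.049},
    {"gripper": 100, "dx": -0.02, "dy": -0.049},
    {"gripper": 100, "dx": -0.02, "dy": -0.049},
    {"gripper": 100, "dx": -0.02, "dy": -0.049}
  ]
}}

```text
validation failed for argument at $.in...
```

Request:
{"method": "arm_command", "body": {
  "increments": [
    {"gripper": 100, "dx": 0, "dy": 0, "dz": 0, "spin": -9.25},
    {"gripper": 100, "dx": 0, "dy": 0, "dz": 0, "spin": -9.25},
    {"gripper": 100, "dx": 0, "dy": 0, "dz": 0, "spin": -9.25},
    {"gripper": 100, "dx": 0, "dy": 0, "dz": 0, "spin": -9.25},
    {"gripper": 100, "dx": -0.02, "dy": -0.049, "dz": 0, "spin": 0},
    {"gripper": 100, "dx": -0.02, "dy": -0.049, "dz": 0, "spin": 0},
    {"gripper": 100, "dx": -0.02, "dy": -0.049, "dz": 0, "spin": 0},
    {"gripper": 100, "dx": -0.02, "dy": -0.049, "dz": 0, "spin": 0}
  ]
}}

```text
time: 1.1
ee_pos: [0.3856, 0.3879, 0.1876]
eef_rot: [-0.102, 0.995, -0.0, -0.0]
ft_force: [1.0, -0.6, 0.5]
width: 0.0873
```

Request:
{"method": "arm_command", "body": {
  "increments": [
    {"gripper": 100, "dx": -0.02, "dy": -0.049, "dz": 0, "spin": 0},
    {"gripper": 100, "dx": -0.02, "dy": -0.049, "dz": 0, "spin": 0},
    {"gripper": 100, "dx": -0.02, "dy": -0.049, "dz": 0, "spin": 0},
    {"gripper": 100, "dx": -0.02, "dy": -0.049, "dz": 0, "spin": 0},
    {"gripper": 100, "dx": -0.02, "dy": -0.049, "dz": 0, "spin": 0},
    {"gripper": 100, "dx": -0.02, "dy": -0.049, "dz": 0, "spin": 0},
    {"gripper": 100, "dx": -0.02, "dy": -0.049, "dz": 0, "spin": 0},
    {"gripper": 100, "dx": -0.017, "dy": -0.049, "dz": 0, "spin": 0}
  ]
}}

```text
time: 2.1
ee_pos: [0.619, 0.0364, 0.1875]
eef_rot: [-0.102, 0.995, 0.0, -0.0]
ft_force: [-0.5, 0.2, 1.1]
width: 0.0872
```

Run:
```python
from h import *
from bench import read_state
s=read_state();print(s["time"],s["ee_pos"],s["eef_rot"],s["ft_force"],s["joint_positions"])
cv2.imwrite("pics/w1.png",cams.camera("wrist")[:,:,::-1])
print(proj("wrist",[.6195,.0355,.148]),proj("wrist",list(s["ee_pos"])))
```

```text
2.1 [0.61899224 0.03638869 0.18746094] [-1.02435972e-01  9.94739573e-01  9.12870955e-06 -2.30491369e-04] [-0.53284081  0.22722795  1.1434473 ] [-0.33709977  0.32182188  0.2600685   1.48972286 -0.08363219  1.34141103
  1.70529246]
[283.76282678 224.25918168] [286.71145974 243.08071408]
```

View pics/w1.png

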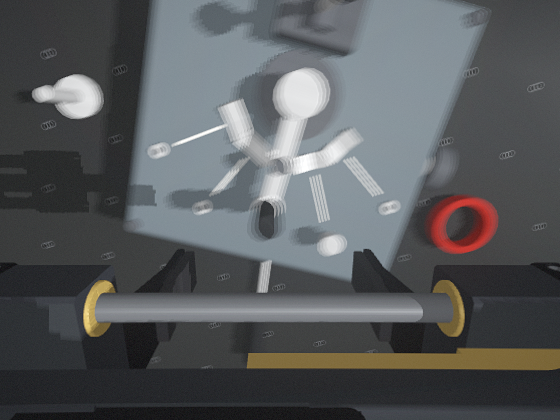

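The picture is blurred by motion, so I'll look again now that the arm has stopped.

Run:
```python
from h import *
from bench import read_state
s=read_state();print(s["time"],s["ee_pos"])
ci=cams.camera_info("wrist")
im=cams.camera("wrist")[:,:,::-1].copy()
h=proj("wrist",[.6195,.0355,.148]);print(h,proj("wrist",[.5147,.0418,.1]),proj("wrist",[.6459,.1048,.086]))
cv2.imwrite("pics/w2.png",im)
t=cams.camera("top")[:,:,::-1]; cv2.imwrite("pics/t2.png",t)
```

```text
2.15 [0.62102253 0.02789237 0.18720278]
[280.12147258 225.16313114] [312.37476428  89.64771785] [342.23005544 242.69979288]
```

View pics/w2.png

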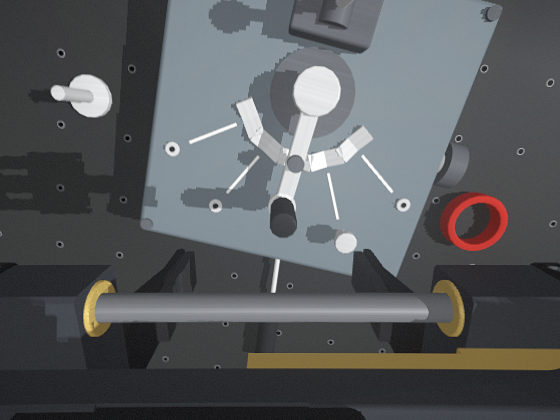

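The settled wrist view shows the handle top at (283,223), against a predicted (280,225), and the pin at (345,243). The estimate holds. Next I'll read the settled pose.

Run:
```python
from h import *
from bench import read_state
s=read_state();print(s["time"],s["ee_pos"],s["joint_vel"])
print(proj("wrist",[.6195,.0375,.148]),proj("wrist",[.618,.0331,.148]),proj("wrist",[.5147,.0418,.1]),proj("wrist",[.6459,.1048,.086]))
```

```text
2.25 [0.61889114 0.03410179 0.18710459] [-0.04291015 -0.02189232 -0.05507337  0.02060845 -0.01317029  0.00236398
 -0.02286821]
[277.74991057 225.91569169] [272.56860452 223.04400227] [307.99338058  90.05543143] [338.11508697 243.04927325]
```

Request:
{"method": "arm_command", "body": {
  "grip_force": 5,
  "increments": [
    {"gripper": 100, "dx": 0, "dy": 0.001, "dz": 0.016, "spin": 0},
    {"gripper": 100, "dx": 0, "dy": 0, "dz": 0.016, "spin": 0},
    {"gripper": 100, "dx": 0, "dy": 0, "dz": 0.016, "spin": 0},
    {"gripper": 100, "dx": 0, "dy": 0, "dz": 0.016, "spin": 0},
    {"gripper": 100, "dx": 0, "dy": 0, "dz": 0.014, "spin": 0},
    {"gripper": 40, "dx": 0, "dy": 0, "dz": 0, "spin": 0},
    {"gripper": 40, "dx": 0, "dy": 0, "dz": 0, "spin": 0},
    {"gripper": 40, "dx": 0, "dy": 0, "dz": 0, "spin": 0}
  ]
}}

```text
time: 3.25
ee_pos: [0.6187, 0.0388, 0.1106]
eef_rot: [-0.102, 0.995, 0.0, 0.001]
ft_force: [-0.5, 0.3, 0.6]
width: 0.0648
```

Run:
```python
from h import *
from bench import read_state
s=read_state();print(s["time"],s["ee_pos"],s["ft_force"],s["width"])
cv2.imwrite("pics/s3.png",cv2.resize(cams.camera("scene")[180:380,150:430,::-1],None,fx=2.8,fy=2.8))
```

```text
3.25 [0.61865239 0.03882857 0.11058697] [-0.50248069  0.27559355  0.5848196 ] 0.06476753670834032
```

View pics/s3.png

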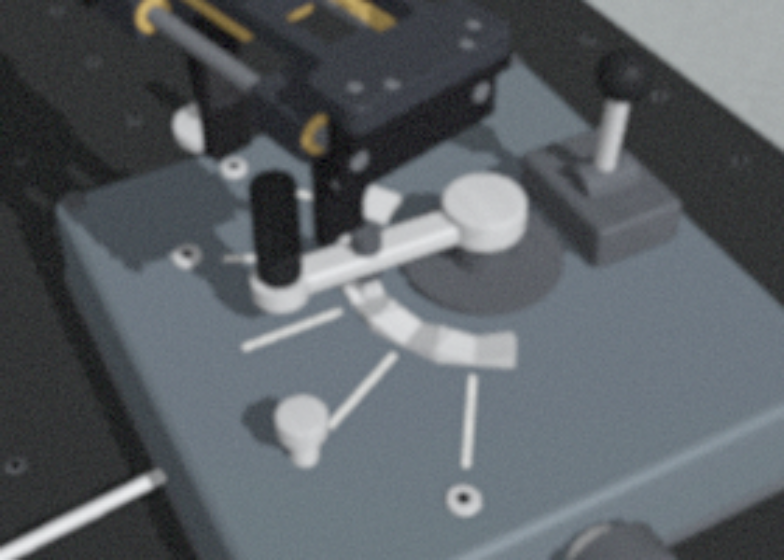

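The handle stands at crop (275,230) and the fingers at about (200,130) and (335,190), which looks off-centre. I'll check by projecting the expected finger tips.

Run:
```python
from h import *
from bench import read_state
from scipy.spatial.transform import Rotation as Ro
s=read_state();p=np.array(s["ee_pos"]);R=Ro.from_quat(s["eef_rot"]).as_matrix();print(s["time"],p,s["width"])
f=lambda q:((proj("scene",q)-[150,180])*2.8).round()
w=s["width"]/2
print("tips",f(p+R[:,1]*w),f(p-R[:,1]*w),"tcp",f(p))
print("handle",f([.6195,.0375,.148]),f([.6195,.0375,.093]))
print("pin",f([.6459,.1048,.086]))
c=cams.camera("scene")[:,:,::-1]
cv2.imwrite("pics/s4.png",cv2.resize(c[130:350,130:410],None,fx=2.8,fy=2.7))
cv2.imwrite("pics/w4.png",cams.camera("wrist")[:,:,::-1])
```

```text
3.3 [0.61859514 0.03884951 0.11050923] 0.0605308379358714
tips [331. 284.] [245. 215.] tcp [286. 248.]
handle [278. 182.] [285. 276.]
pin [303. 410.]
```

View pics/s4.png

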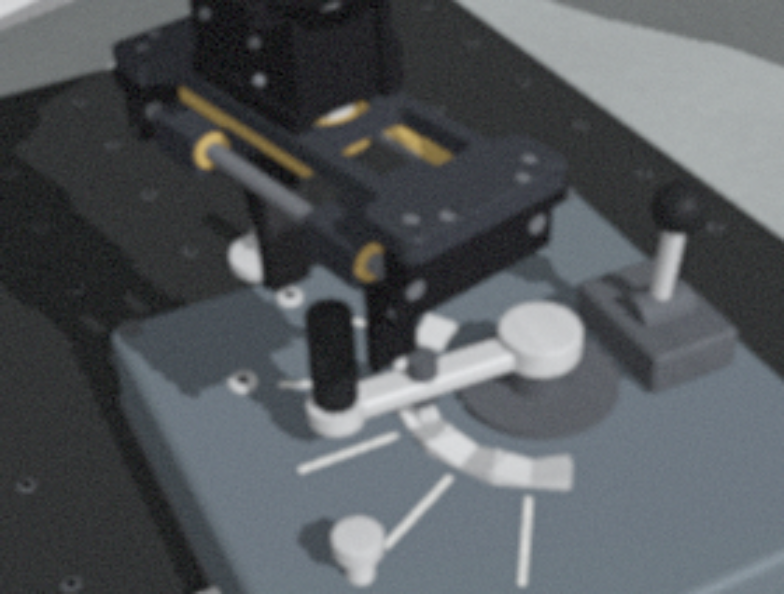

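View pics/w4.png

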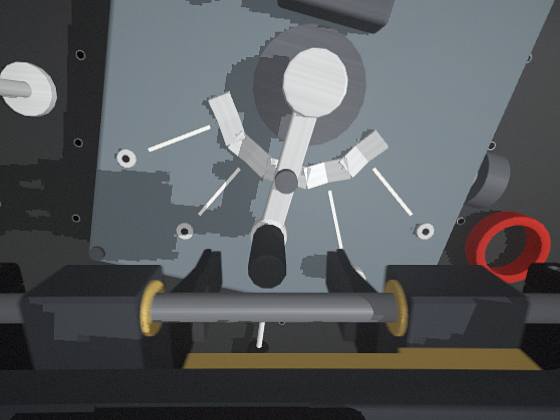

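Run:
```python
from h import *
from bench import read_state
from scipy.spatial.transform import Rotation as Ro
s=read_state();p=np.array(s["ee_pos"]);R=Ro.from_quat(s["eef_rot"]).as_matrix();print(s["time"],p,s["width"],s["joint_vel"].round(3) if hasattr(s["joint_vel"],"round") else 0)
w=s["width"]/2
for n in ["wrist","scene"]:
  print(n,"cam",ray(n,(280,210))[0].round(3),"tips",proj(n,p+R[:,1]*w).round(),proj(n,p-R[:,1]*w).round(),"tcp",proj(n,p).round(),"axis148",proj(n,p-R[:,2]*.0375).round(), "handle top",proj(n,[.6195,.0375,.148]).round(),"foot",proj(n,[.6195,.0375,.093]).round())
cv2.imwrite("pics/t5.png",cv2.resize(cams.camera("top")[90:300,130:410,::-1],None,fx=2.8,fy=2.8))
```

```text
3.4 [0.61840931 0.0388625  0.11023349] 0.05303050331238299 [-0.001  0.004 -0.     0.001 -0.    -0.     0.001]
wrist cam [0.54  0.023 0.307] tips [314. 243.] [233. 243.] tcp [273. 243.] axis148 [273. 269.] handle top [271. 271.] foot [271. 235.]
scene cam [0.796 0.438 0.516] tips [266. 280.] [239. 258.] tcp [252. 269.] axis148 [251. 246.] handle top [249. 245.] foot [252. 279.]
```

View pics/t5.png

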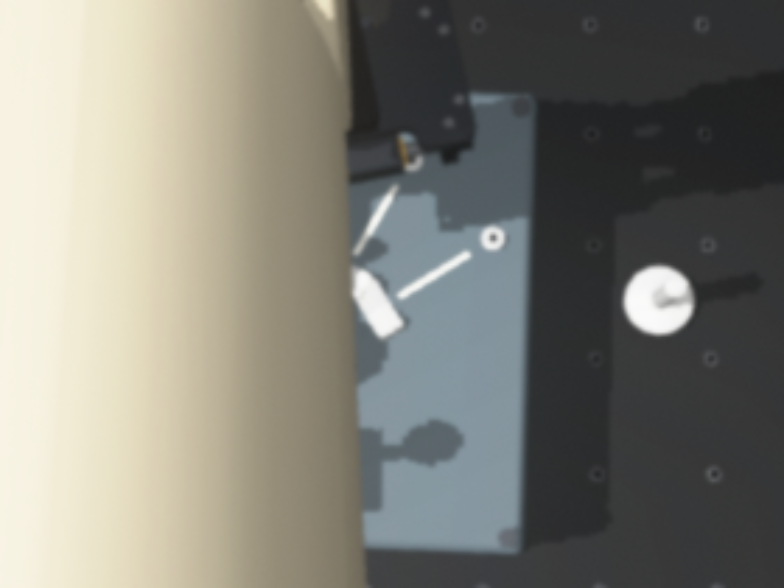

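The wrist view agrees that the handle is centred between the jaws. Both views, however, draw the finger ends about 25 mm higher than the stated TCP. Going 10 mm lower is safe either way, because it stays above 93 mm. The row after that starts the swing gently.

Request:
{"method": "arm_command", "body": {
  "grip_force": 5,
  "increments": [
    {"gripper": 40, "dx": 0, "dy": 0, "dz": 0.006, "spin": 0},
    {"gripper": 40, "dx": 0, "dy": 0, "dz": 0.005, "spin": 0},
    {"gripper": 40, "dx": 0, "dy": 0, "dz": 0, "spin": 0},
    {"gripper": 40, "dx": 0, "dy": 0, "dz": 0, "spin": 0},
    {"gripper": 40, "dx": 0, "dy": 0.004, "dz": 0, "spin": 0},
    {"gripper": 40, "dx": 0, "dy": 0.005, "dz": 0, "spin": 0},
    {"gripper": 40, "dx": 0, "dy": 0.005, "dz": 0, "spin": 0},
    {"gripper": 40, "dx": 0, "dy": 0, "dz": 0, "spin": 0}
  ]
}}

```text
time: 4.45
ee_pos: [0.616, 0.0524, 0.0993]
eef_rot: [-0.102, 0.995, -0.0, 0.001]
ft_force: [1.6, -1.9, 0.4]
width: 0.0346
```

Run:
```python
from h import *
from bench import read_state
s=read_state();print(s["time"],s["ee_pos"],s["width"],s["ft_force"])
a=cams.camera("scene")[180:380,150:430,::-1]; b=cams.camera("wrist")[100:340,120:420,::-1]
a=cv2.resize(a,(400,286));b=cv2.resize(b,(400,320));
cv2.imwrite("pics/c6.png",np.vstack([cv2.resize(a,(600,429))])); cv2.imwrite("pics/w6.png",b)
```

```text
4.45 [0.61600706 0.05241061 0.09929749] 0.03459200249220536 [ 1.63467178 -1.87550368  0.35228086]
```

View pics/c6.png

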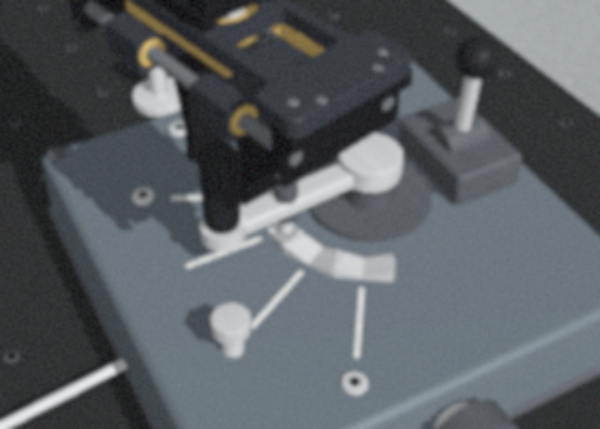

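View pics/w6.png

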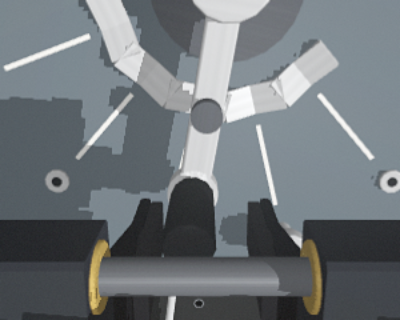

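The push is taking hold: about 2 N, with the trailing finger against the handle. I'll carry on to the 28° notch.

Request:
{"method": "arm_command", "body": {
  "grip_force": 5,
  "increments": [
    {"gripper": 40, "dx": 0, "dy": 0.006, "dz": 0, "spin": 0},
    {"gripper": 40, "dx": 0, "dy": 0.006, "dz": 0, "spin": 0},
    {"gripper": 40, "dx": 0, "dy": 0.006, "dz": 0, "spin": 0},
    {"gripper": 40, "dx": 0, "dy": 0.006, "dz": 0, "spin": 0},
    {"gripper": 40, "dx": 0, "dy": 0.006, "dz": 0, "spin": 0},
    {"gripper": 40, "dx": 0, "dy": 0.006, "dz": 0, "spin": 0},
    {"gripper": 40, "dx": 0, "dy": 0.002, "dz": 0, "spin": 0},
    {"gripper": 40, "dx": 0, "dy": 0, "dz": 0, "spin": 0}
  ]
}}

```text
time: 5.55
ee_pos: [0.6072, 0.0904, 0.0986]
eef_rot: [-0.103, 0.995, 0.0, -0.0]
ft_force: [-0.2, -0.1, -1.0]
width: 0.0348
```

Run:
```python
from h import *
from bench import read_state
s=read_state();print(s["time"],s["ee_pos"],s["width"],s["ft_force"])
a=cams.camera("scene")[180:380,150:430,::-1]; b=cams.camera("wrist")[100:340,120:420,::-1]
cv2.imwrite("pics/c7.png",cv2.resize(a,(600,429))); cv2.imwrite("pics/w7.png",cv2.resize(b,(400,320)))
```

```text
5.55 [0.60720537 0.09041047 0.09862003] 0.03475512355410576 [-0.21591572 -0.12013296 -1.02146017]
```

View pics/c7.png

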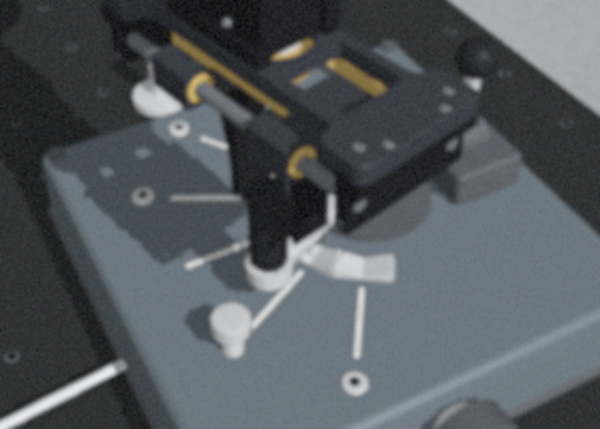

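View pics/w7.png

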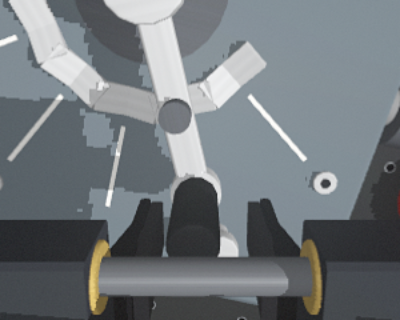

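The lever now points at the pin, and the force has dropped to about zero. I'll open the gripper and rise straight up.

Request:
{"method": "arm_command", "body": {
  "increments": [
    {"gripper": 100, "dx": 0, "dy": 0, "dz": 0, "spin": 0},
    {"gripper": 100, "dx": 0, "dy": 0, "dz": 0, "spin": 0},
    {"gripper": 100, "dx": 0, "dy": 0, "dz": 0, "spin": 0},
    {"gripper": 100, "dx": 0, "dy": 0, "dz": 0, "spin": 0},
    {"gripper": 100, "dx": 0, "dy": 0, "dz": -0.03, "spin": 0},
    {"gripper": 100, "dx": 0, "dy": 0, "dz": -0.04, "spin": 0},
    {"gripper": 100, "dx": 0, "dy": 0, "dz": -0.04, "spin": 0},
    {"gripper": 100, "dx": 0, "dy": 0, "dz": -0.03, "spin": 0}
  ]
}}

```text
time: 6.65
ee_pos: [0.6079, 0.0898, 0.2409]
eef_rot: [-0.102, 0.995, 0.0, 0.001]
ft_force: [-0.3, 1.0, -0.3]
width: 0.0868
```

Request:
{"method": "arm_command", "body": {
  "increments": [
    {"gripper": 100, "dx": 0, "dy": 0.03, "dz": 0, "spin": 0},
    {"gripper": 100, "dx": 0, "dy": 0.04, "dz": 0, "spin": 0},
    {"gripper": 100, "dx": 0, "dy": 0.04, "dz": 0, "spin": 0},
    {"gripper": 100, "dx": 0, "dy": 0.04, "dz": 0, "spin": 0},
    {"gripper": 100, "dx": 0, "dy": 0.04, "dz": 0, "spin": 0},
    {"gripper": 100, "dx": 0, "dy": 0.03, "dz": 0, "spin": 0},
    {"gripper": 100, "dx": 0, "dy": 0, "dz": 0, "spin": 0},
    {"gripper": 100, "dx": 0, "dy": 0, "dz": 0, "spin": 0}
  ]
}}

```text
time: 7.65
ee_pos: [0.5632, 0.3042, 0.2388]
eef_rot: [-0.102, 0.995, -0.0, 0.0]
ft_force: [0.8, -0.3, 0.2]
width: 0.087
```

Run:
```python
from h import *
from bench import read_state
s=read_state();print(s["time"],s["ee_pos"],s["width"],s["ft_force"],max(abs(np.array(s["joint_vel"]))))
a=cams.camera("top")[:,:,::-1];cv2.imwrite("pics/t8.png",a)
a=cams.camera("scene")[:,:,::-1];cv2.imwrite("pics/s8.png",a)
print("expected handle@28 top",proj("top",[.6093,.0873,.148]),proj("scene",[.6093,.0873,.148]),"ball",proj("scene",[.4477,.0526,.155]))
```

```text
7.65 [0.56318933 0.30415166 0.23881239] 0.08703226430349441 [ 0.7583125  -0.33956764  0.24211947] 0.013595707142086686
expected handle@28 top [199.10290084 152.34703366] [277.3874817  266.78698878] ball [373.13383716 203.48783432]
```

View pics/t8.png

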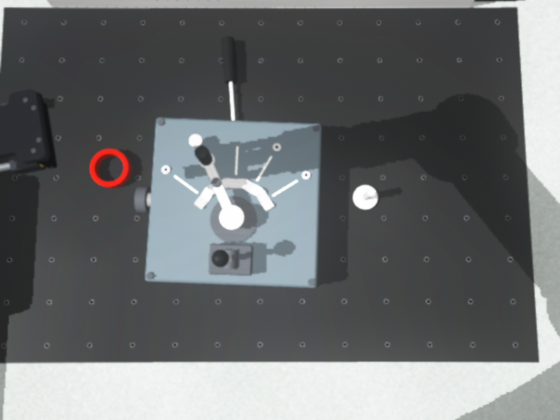

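View pics/s8.png

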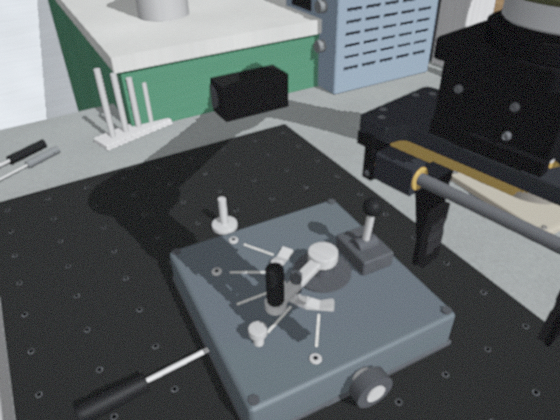

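The lever now points at the pin in both views. Handle top: about (201,150) in top, (275,268) in scene. The brake ball hasn't moved. One numeric check before handing in.

Run:
```python
from h import *
im=cv2.imread("pics/t8.png");i0=cv2.imread("pics/top0.png")
# same dark-blob measure before/after: far end of the blob = top disc (radius ~6 px)
cv2.imwrite("pics/t8c.png",cv2.resize(im[125:185,170:260],None,fx=8,fy=8,interpolation=cv2.INTER_CUBIC))
for n,I,b in [("handle0",i0,(225,246,137,160)),("handle1",im,(192,215,140,170)),("ball0",i0,(208,228,247,270)),("ball1",im,(208,228,247,270))]:
    g=cv2.cvtColor(I,cv2.COLOR_BGR2GRAY)[b[2]:b[3],b[0]:b[1]]
    y,x=np.where(g<52); px=(x.mean()+b[0],y.mean()+b[2]); z=.1205 if "h" in n else .152
    p=onz("top",px,z);print(n,np.round(px,1),p.round(4), "ang",np.degrees(np.arctan2(p[1]-.0418,p[0]-.5147))+2.34,"d pin",np.hypot(p[0]-.6459,p[1]-.1048))
```

```text
handle0 [nan nan] [nan nan nan] ang nan d pin nan
handle1 [nan nan] [nan nan nan] ang nan d pin nan
ball0 [225.  258.7] [0.4467 0.0455 0.152 ] ang 179.2394394753366 d pin 0.20781438613724537
ball1 [225.2 260. ] [0.4448 0.0451 0.152 ] ang 179.64671154134317 d pin 0.209796587726418<stdin>:7: RuntimeWarning: Mean of empty slice.
  ret = ret.dtype.type(ret / rcount)
```

View pics/t8c.png

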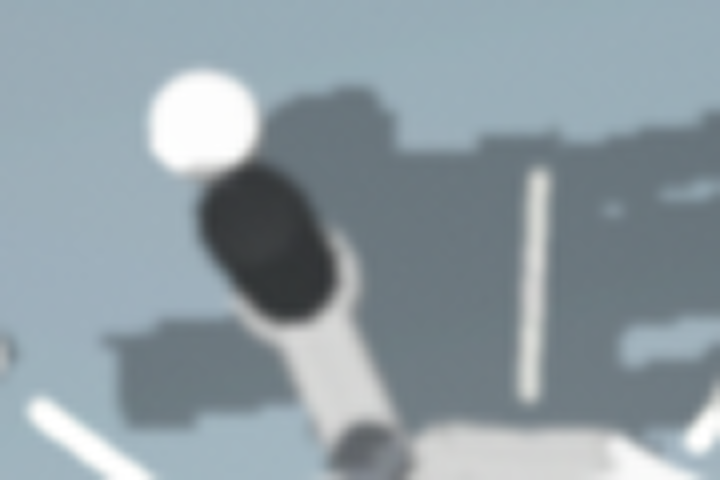

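Run:
```python
from h import *
im=cv2.imread("pics/t8.png");i0=cv2.imread("pics/top0.png")
for n,I,b in [("handle0",i0,(226,246,137,162)),("handle1",im,(192,214,142,168)),("ball0",i0,(210,230,247,270)),("ball1",im,(210,230,247,270))]:
    g=cv2.cvtColor(I,cv2.COLOR_BGR2GRAY)[b[2]:b[3],b[0]:b[1]]
    m=(g<(75 if "h" in n else 60)).astype(np.uint8);k,l,st,ce=cv2.connectedComponentsWithStats(m);i=1+st[1:,4].argmax()
    px=ce[i]+[b[0],b[2]]; p=onz("top",px,.1205 if "h" in n else .152)
    print(n,st[i,4],px.round(1),p.round(4),"ang",(np.degrees(np.arctan2(p[1]-.0418,p[0]-.5147))+2.34).round(1),"dpin",np.hypot(p[0]-.6459,p[1]-.1048).round(4))
```

```text
handle0 120 [236.  149.5] [0.6207 0.0331 0.1205] ang -2.3 dpin 0.076
handle1 197 [203.1 154.6] [0.6125 0.0854 0.1205] ang 26.4 dpin 0.0386
ball0 92 [222.8 258. ] [0.4478 0.0488 0.152 ] ang 176.4 dpin 0.2059
ball1 85 [223. 258.] [0.4477 0.0484 0.152 ] ang 176.7 dpin 0.206
```

The lever is at 26–28°, with the handle about 39 mm from the pin's axis. The ball has moved less than 1 mm. The arm is clear, so I'm handing in.

```bash
python3 -c "
from bench import job
print(job.close_job())"
```

```text
the job is handed in; nothing more can be done
None
```

The selector lever is now in the +28° notch marked by the index pin, and I handed the job in at about 7.8 s. I put the part-closed gripper loosely around the handle, pushed it over the ridge, then opened, lifted and moved the arm well clear.

**Lever:** after letting go, the top view put it at about 26.4°, with the handle 39 mm from the pin's axis (limit 46 mm, exact 40 mm). It also points at the pin in the scene view. The handle read 2.3° low at the start too, so this is probably a camera offset.

**Brake lever:** the ball's measured position changed by less than 1 mm.

**Forces:** the highest wrist force I saw was about 2.5 N, read only at the end of each call.

**Checks that failed or disagreed:**
- The cameras showed the finger ends about 25 mm higher than the stated TCP, so I went 11 mm lower, staying above 93 mm. I did not find the cause.
- The first wrist picture was blurred by motion, so I took it again.
- The first darkness threshold for the handle found nothing, so I measured with a looser one.
- I did not watch the lever for a full second after the last picture.

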